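Empty the bolt cup from the turntable into the parts bin

TASK

Lift the steel cup of bolts off the free-spinning turntable without swinging the turntable more than a quarter turn, and tip all six bolts into the open grey bin. Then stand the empty cup upright on the middle of the cork mat and shut the bin's lid. Leave everything else on the turntable standing or lying as it is, and do not shift the other things on the table.

Things in the scene. Friction and masses are not known exactly. Their poses are not given: they have to be found in the camera images.
- cup: open sheet-steel scoop cup on the turntable, holding six bolts. Well 56 (x) by 50 (y) mm, 40 mm high, walls 3 mm; at +x a chute with cheeks slopes up and out at 45 deg for 40 mm to the lip; at -x a level bar handle, 16 mm wide and high, runs 75 mm out from the back wall (x -28 to -103 mm). Origin: centre of the well's underside, z up. About 160 g empty.
- cup_grip (a point): middle of the cup's handle, at (-68, 0, 32) mm in the cup's frame; the handle's underside is 24 mm above the cup's underside; axes as the cup's
- cup_lip (a point): middle of the cup's pouring lip, at (68, 0, 42) mm in the cup's frame
- cup_in (a point): in the middle of the cup's well, 12 mm above its underside
- turntable_base: fixed round foot of the turntable, 140 mm across and 15 mm high; origin at table level on the turning axis
- turntable (a joint): angle of the plywood turntable disc (300 mm across, top 27 mm above the table) that spins freely on its foot, rad, counter-clockwise from above, 0 at the start
- bin: grey plastic parts bin fixed to the table, open-topped with a hinged lid: 115 (its x) by 130 (its y) by 70 mm high, walls 4 mm. Origin: centre of its underside, z up; the lid's hinge runs along its +x rim
- bin_lid (a joint): lid of the bin, rad: 0 shut, about 1.7 standing open, leaning a little out past the hinge; 6 mm thick; below 1.5 it falls shut by itself
- bin_lid_hinge (a point): middle of the lid's hinge line, on the bin's +x rim
- bin_lid_handle (a point): the knob on the lid's outer face, near its free edge
- mat: round cork mat fixed to the table, 150 mm across, 4 mm thick; origin: centre of its underside
- tin: small upright aluminium grease tin on the turntable, 52 mm across, 55 mm high; bystander; origin: centre of its underside, z up
- bottle: small upright white plastic oil bottle on the turntable, 42 mm across, 115 mm high; bystander; origin: centre of its underside, z up
- cage: aluminium derailleur cage lying on the turntable, 80 by 20 by 22 mm high, long along x; bystander; origin: centre of its underside
- multitool: folded black plastic multitool lying on the turntable, 75 by 22 by 18 mm high, long along x; bystander; origin: centre of its underside
- wrench: stainless crank-bolt wrench lying on the table, 180 mm long along its x; bystander
- pick: grey silicone-tipped pick lying on the table, 150 mm long along x, 16 mm thick; bystander
- mug: white mug on the table, 76 mm across, 90 mm high, handle at its +y; bystander; origin: centre of its underside, z up
- bolt0: one of the six alike crank bolts that start in the cup: head 15 mm across and 6 mm high, shank 9 mm across and 12 mm long, 14 g; origin: centre of the head's outer face, z along the shank
- bolt1: one of the six alike crank bolts that start in the cup: head 15 mm across and 6 mm high, shank 9 mm across and 12 mm long, 14 g; origin: centre of the head's outer face, z along the shank
- bolt2: one of the six alike crank bolts that start in the cup: head 15 mm across and 6 mm high, shank 9 mm across and 12 mm long, 14 g; origin: centre of the head's outer face, z along the shank
- bolt3: one of the six alike crank bolts that start in the cup: head 15 mm across and 6 mm high, shank 9 mm across and 12 mm long, 14 g; origin: centre of the head's outer face, z along the shank
- bolt4: one of the six alike crank bolts that start in the cup: head 15 mm across and 6 mm high, shank 9 mm across and 12 mm long, 14 g; origin: centre of the head's outer face, z along the shank
- bolt5: one of the six alike crank bolts that start in the cup: head 15 mm across and 6 mm high, shank 9 mm across and 12 mm long, 14 g; origin: centre of the head's outer face, z along the shank
Not all that is in view belongs to the job. Of the things like the mat, leave any that is green; of the rest the smaller one is meant.

How it is judged:
By the outcome, as a careful person would: the job done as asked, in the order asked, and still so for the second after the job is handed in, with the robot touching nothing.
It also fails if it takes over 72 s, if anything falls off the work surface, if the arm or the gripper's body presses on something with over 40 N, if the wrist force passes 120 N, or if a joint passes its speed limit or range.

ROBOT

A 7-joint arm with a two-finger parallel gripper is mounted at the origin on the work surface. World frame = base frame: x ahead of the robot, y to its left, z up, the work surface at z = 0. Lengths are in m, angles in rad, forces in N, time in s.
With the tool pointing down it reaches from about 0.4 to 0.85 m from the base axis. Payload 10.4 kg.
Tool frame: the origin (TCP) lies on the centre line of the jaws, within the pads' length; the fingertips stand r.tip_extent ahead of it and the grasp point (between the pads) lies 3 mm ahead of it (r.tip_extent is the distance from the TCP to the fingertips, in m); z points along the fingers, y is the direction in which the jaws open and shut (so a half turn about z gives the same grasp; the last joint's range is limited). The gripper opens to 87 mm and grips with 3 to 60 N. Pads are 19 mm wide; open, the fingers measure 117 mm over their backs; the gripper's body (75 mm by 190 mm) begins 51 mm behind the grasp point.
Start: joints at [1.26, 0.332, -0.065, 1.46, 0.022, 1.35, -0.088], TCP at [0.177, -0.599, 0.245] pointing down, gripper open.
Joint ranges: [-2.6, 2.6], [-0.5, 2.12], [-1.47, 1.34], [0.16, 2.42], [-1.27, 4.41], [0.06, 2.06], [-2.6, 2.6]. Speed limits (rad/s): [2.22, 2.22, 2.79, 2.79, 3.14, 3.14, 3.14].

INTERFACE

Orientations are given as a unit quaternion [x, y, z, w].
In Python, from bench import r gives the robot as it stands. The module is installed in compiled form; this text tells all that it offers.
- The arm moves only by the shell command python3 -m jog 'ROWS' [FORCE]. ROWS is JSON, a list of rows, each a list of 5 numbers: the shift along the tool's x, y, z in cm, then the turn about the tool's z in rad, then the closure, from 0 (fully open) to 1 (shut). A call has exactly 10 rows; each row shifts and turns the pose as measured when the row begins, along the tool's axes as they then stand; what a row does not reach is not made up. A row lasts 1/10 s, in which the tool goes at most 50 mm and 8.59 degrees, less where a joint would pass 70% of its speed; a pose out of reach is approached as far as the arm can. A call with a gripper value outside its range is refused whole. The fingers move at their own pace and stop on an object; FORCE is the grip in N (left out, the last holds). Time passes only in rows, so rows that do not move let the fingers close, or fill a call up. It gives the time, the measured TCP pose, the force and the opening at its end, in the units of the state.
- r.read_state(): the state, without advancing time (a new reading comes with each control period).
- r.camera(name): name is "scene" or "top" or "wrist"; returns a dict with "pixels" (384x512x3 uint8, red, green, blue), "fx", "fy", "cx", "cy" (pixels), "camera_from_world" (4x4, takes a point from world to camera coordinates). Camera axes: x right, y up, looking along -z (the intrinsics and any distortion apply to the point x, -y, -z); pixel columns grow to the right and rows downward; lengths in m; the calibration is good to about 2 mm. A picture is of the moment at which its call begins. There is no depth.
- r.close_job(): hands the job in, once; it reports no verdict.
The state is a dict: "time": time; "joint_positions": joint angles; "joint_vel": joint speeds; "joint_torque": joint torques, N m; "ee_pos": TCP position; "eef_rot": TCP orientation; "ft_force": force on the tool from outside, world axes, zero at the start; "torque": the same for the moment, N m; "width": finger opening in m.
Only numpy, scipy, OpenCV 4.12 (cv2) and the standard library are available. Lean on these libraries where they do the work, as an engineer would, in place of code of your own. Each camera call takes 0.05 s, during which the arm holds its last target. There are 200 camera calls.

## Working session

There is one attempt and no reset: what is moved stays moved. The work goes in short steps, Python scripts to look and compute and a shell command to move; the robot and the scene stay as the last step left them, time stands still between calls to the robot, and variables do not carry over. Pictures are saved under pics/ and viewed, about 8 in all and at most 12, crops included, and the job is handed in when it is done.

```bash
mkdir -p pics
cat > h.py <<'E'
from bench import r
import numpy as np, cv2
def shot(n,f=None):
    c=r.camera(n)
    if f: cv2.imwrite('pics/'+f,c['pixels'][:,:,::-1])
    return c
def ray(c,u,v):
    M=np.array(c['camera_from_world']);R=M[:3,:3];o=-R.T@M[:3,3]
    d=R.T@np.array([(u-c['cx'])/c['fx'],-(v-c['cy'])/c['fy'],-1.]);return o,d
def onz(c,u,v,z):
    o,d=ray(c,u,v);return o+d*(z-o[2])/d[2]
def proj(c,p):
    M=np.array(c['camera_from_world']);q=M[:3,:3]@np.array(p)+M[:3,3]
    return c['cx']+c['fx']*q[0]/-q[2], c['cy']+c['fy']*-q[1]/-q[2]
E
python3 - <<'E'
from h import *
import pickle
a=shot('scene','s0.png');b=shot('top','t0.png')
pickle.dump((a,b),open('c0.pkl','wb'))
im=np.hstack([a['pixels'],b['pixels']]);
for c in(a,b):print({k:v for k,v in c.items() if k!='pixels'})
s=r.read_state();print(s,r.tip_extent)
E
```

```text
{'fx': 401.2771130814341, 'fy': 401.2771130814341, 'cx': 251.23253845415604, 'cy': 197.46847680353855, 'camera_from_world': array([[ 0.40884629,  0.91256478, -0.00838044, -0.28441525],
       [-0.69750311,  0.31839   ,  0.64196356,  0.27252418],
       [ 0.58850159, -0.25661904,  0.76668935, -1.67548289],
       [ 0.        ,  0.        ,  0.        ,  1.        ]])}
{'fx': 420.7559500022829, 'fy': 420.7559500022829, 'cx': 254.2455589680861, 'cy': 191.12149490380193, 'camera_from_world': array([[-2.28804941e-02, -9.99738038e-01, -5.82024219e-04,
         6.47507776e-02],
       [ 9.96251210e-01, -2.28492669e-02,  8.34352357e-02,
        -5.35302855e-01],
       [-8.34266777e-02,  1.32919708e-03,  9.96513032e-01,
        -1.12668066e+00],
       [ 0.00000000e+00,  0.00000000e+00,  0.00000000e+00,
         1.00000000e+00]])}
{'time': 0.1, 'joint_positions': array([ 1.2604135 ,  0.33281147, -0.06470641,  1.46084048,  0.02159389,
        1.34988996, -0.08853928]), 'joint_vel': array([ 0.00023319, -0.00142961, -0.00113784, -0.00345214, -0.00112325,
       -0.0006364 , -0.00060623]), 'joint_torque': array([ 1.15112605e-03, -6.24547362e+01,  2.44361674e-02, -3.90717208e+01,
       -6.13916572e-02,  3.65420384e-02,  7.22725031e-05]), 'ee_pos': array([ 0.17730805, -0.59899954,  0.24383979]), 'eef_rot': array([ 9.89666411e-01,  1.43387590e-01, -1.13404932e-04, -6.16714522e-04]), 'ft_force': array([-0.76782735,  0.0234036 , -0.71559938]), 'torque': array([-0.06670376,  0.0295627 ,  0.05224173]), 'width': 0.08693666285179819} 0.022
```

View pics/t0.png

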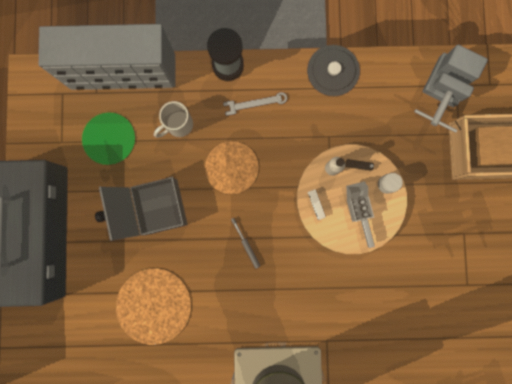

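View pics/s0.png

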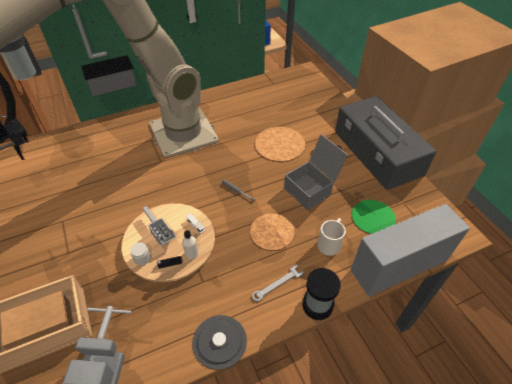

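Top view:
- **Mat candidates:** green (108,138), small cork (231,167), large cork (153,306). I choose the small cork, about 53 px ≈ 145 mm.
- **Bin:** grey open bin (150,208) with its lid standing at +y. The grey drawer block (107,57) and the toolbox (28,232) are decoys.
- **Cup:** grey scoop on the turntable (360,200), handle towards the robot at (369,240). The tin (390,183), cage (317,204) and vice (455,80) are the other grey metal things.

Next is a close crop of the cup and bin.

Run:
```python
from h import *
import pickle
a,b=pickle.load(open('c0.pkl','rb'))
p=b['pixels']
A=cv2.resize(p[170:256,330:400],None,fx=6,fy=6,interpolation=cv2.INTER_CUBIC)
B=cv2.resize(p[165:250,92:192],None,fx=3.7,fy=3.7,interpolation=cv2.INTER_CUBIC)
im=np.zeros((516,790,3),np.uint8);im[:,:420]=A;im[:B.shape[0],420:]=B
cv2.imwrite('pics/crop.png',im[:,:,::-1])
hsv=cv2.cvtColor(p,cv2.COLOR_RGB2HSV)
# small cork mat / disc
for nm,(u0,v0,u1,v1),z in(('mat',(200,136,265,198),.004),('disc',(290,138,415,258),.027)):
    g=hsv[v0:v1,u0:u1]; print(nm,g[5,5],g[30,30],g[20,15])
for nm,u,v,z in(('mat',231.5,167,.004),('disc',352.5,198.5,.027),('well',360,200,.04),('hend',371,247,.067),('pick',245,242,.01),('mug',174,120,.05)):
    print(nm,onz(b,u,v,z).round(3))
```

```text
mat [ 15 156 136] [ 15 155 174] [ 15 155 184]
disc [ 16 158 134] [ 16 131 203] [ 15 155 133]
mat [0.607 0.114 0.004]
disc [ 0.51  -0.214  0.027]
well [ 0.505 -0.231  0.04 ]
hend [ 0.38  -0.247  0.067]
pick [0.399 0.081 0.01 ]
mug [0.732 0.265 0.05 ]
```

View pics/crop.png

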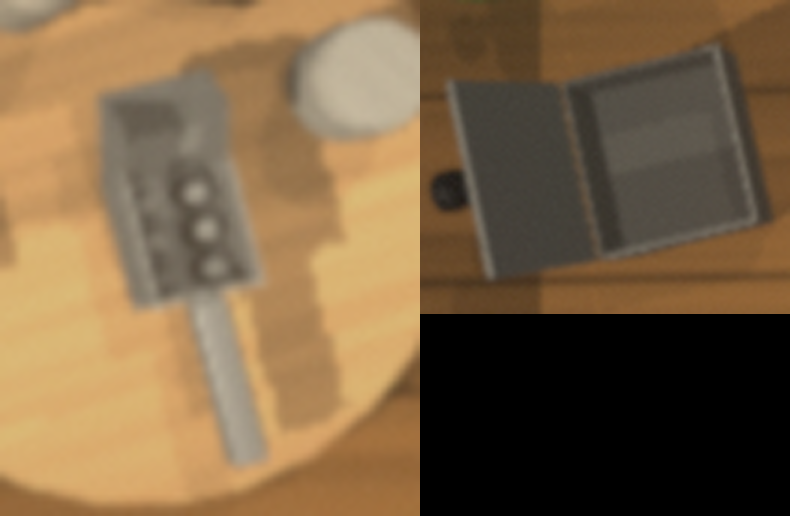

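The crop confirms the cup: bolts in the well, handle from crop (205,300) to (248,463), chute up-image. The bin's rim corners are at crop (568,85), (718,45), (757,220) and (600,257), with the lid on the left and its knob at (450,190).

Run:
```python
from h import *
import pickle
a,b=pickle.load(open('c0.pkl','rb'))
H=[onz(b,330+u/6,170+v/6,.067) for u,v in((205,300),(248,463))]
d=H[0]-H[1];print('handle',H[0].round(3),H[1].round(3),'len',np.hypot(*d[:2]).round(3),'heading',np.degrees(np.arctan2(d[1],d[0])).round(1),'grip',(H[1]+d*35/75).round(3))
d=d/np.linalg.norm(d);print('cup centre',(H[1]+d*.103).round(3))
C=[onz(b,92+(u-420)/3.7,165+v/3.7,.07) for u,v in((568,85),(718,45),(757,220),(600,257))]
C=np.array(C);print('bin',C.round(3),'c',C.mean(0).round(3),np.linalg.norm(np.diff(C,axis=0,append=C[:1]),axis=1).round(3))
e=C[0]+C[3]-C[1]-C[2];print('bin x yaw',np.degrees(np.arctan2(e[1],e[0])))
print('knob?',onz(b,92+30/3.7,165+190/3.7,.17).round(3))
print('lidtop',[onz(b,92+(u-420)/3.7,165+v/3.7,.182).round(3) for u,v in((452,83),(490,278))])
s=r.read_state();g=(H[1]+d*.035);p=s['ee_pos']
from scipy.spatial.transform import Rotation as R
M=R.from_quat(s['eef_rot']).as_matrix();print(M.round(3));t=g-p;print('tool delta cm',(M.T@t*100).round(1))
```

```text
handle [ 0.451 -0.232  0.067] [ 0.38  -0.248  0.067] len 0.072 heading 12.3 grip [ 0.413 -0.241  0.067]
cup centre [ 0.481 -0.226  0.067]
bin [[0.548 0.372 0.07 ]
 [0.574 0.266 0.07 ]
 [0.45  0.24  0.07 ]
 [0.427 0.35  0.07 ]] c [0.5   0.307 0.07 ] [0.11  0.127 0.113 0.124]
bin x yaw 102.84584435163188
knob? [0.473 0.419 0.17 ]
lidtop [array([0.54 , 0.414, 0.182]), array([0.416, 0.389, 0.182])]
[[ 0.959  0.284 -0.   ]
 [ 0.284 -0.959  0.001]
 [-0.    -0.001 -1.   ]]
tool delta cm [ 32.9 -27.6  17.7]
```

```bash
python3 -m jog '[[3.4,-2.8,0,0.03,0],[3.4,-2.8,0,0.03,0],[3.4,-2.8,0,0.02,0],[3.4,-2.8,0,0,0],[3.4,-2.8,0,0,0],[3.4,-2.8,0,0,0],[3.4,-2.8,0,0,0],[3.4,-2.8,0,0,0],[3.4,-2.8,0,0,0],[3.4,-2.8,0,0,0]]' 60
cat >> h.py <<'E'
from scipy.spatial.transform import Rotation as R
def go(x,y,z,yaw):
    s=r.read_state();M=R.from_quat(s['eef_rot']).as_matrix();yw=np.degrees(np.arctan2(M[1,0],M[0,0]))
    print('t',round(s['time'],2),'p',s['ee_pos'].round(4),'yaw',yw.round(1),'tilt',M[:,2].round(3),'w',round(s['width'],4),'F',s['ft_force'].round(1))
    print('delta cm',(M.T@(np.array([x,y,z])-s['ee_pos'])*100).round(2),'turn',np.radians(yw-yaw).round(3))
E
python3 -c "
from h import *
go(.413,-.241,.062,12.3)"
```

```text
time: 1.1
ee_pos: [0.4513, -0.2432, 0.2394]
eef_rot: [0.995, 0.096, -0.003, -0.002]
ft_force: [1.2, -1.4, -0.0]
width: 0.0872
t 1.1 p [ 0.4513 -0.2432  0.2394] yaw 11.0 tilt [-0.007  0.003 -1.   ] w 0.0872 F [ 1.2 -1.4 -0. ]
delta cm [-3.61 -0.86 17.77] turn -0.023
```

```bash
python3 -m jog '[[-1.2,-0.3,1.5,-0.02,0],[-1.2,-0.3,1.5,0,0],[-1.2,-0.2,1.5,0,0],[0,0,1.5,0,0],[0,0,1,0,0],[0,0,0.5,0,0],[0,0,0,0,0],[0,0,0,0,0],[0,0,0,0,0],[0,0,0,0,0]]'
python3 -c "
from h import *
go(.413,-.241,.062,12.3)
c=shot('wrist','w1.png')
for q in ((.413,-.241,.067),(.38,-.248,.067),(.451,-.232,.067)): print(np.round(proj(c,q)))"
```

```text
time: 2.1
ee_pos: [0.4181, -0.2341, 0.1622]
eef_rot: [0.994, 0.113, -0.002, -0.003]
ft_force: [-0.1, -0.4, 0.3]
width: 0.087
t 2.1 p [ 0.4181 -0.2341  0.1622] yaw 13.0 tilt [-0.005  0.006 -1.   ] w 0.087 F [-0.1 -0.4  0.3]
delta cm [-0.61  0.62 10.02] turn 0.012
[261. 215.]
[260. 254.]
[261. 165.]
```

View pics/w1.png

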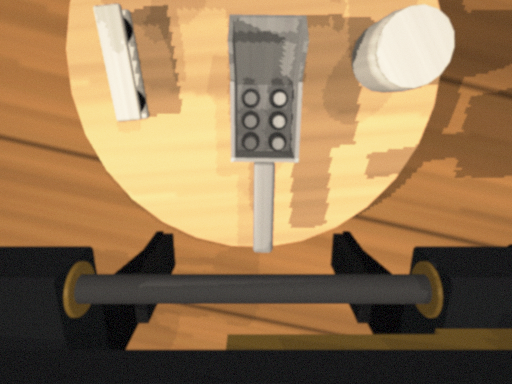

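The wrist view shows the six bolts in the well and the handle centre line at column 264 (predicted 261), ending at row 250 (predicted 254). The estimate agrees to about 3 mm.

```bash
python3 -c "
from h import *
go(.4155,-.2435,.062,12.3)"; python3 -m jog '[[-0.2,0.45,1.6,0.01,0],[-0.1,0.4,1.6,0,0],[0,0,1.6,0,0],[0,0,1.6,0,0],[0,0,1.6,0,0],[0,0,1,0,0],[0,0,0.5,0,0],[0,0,0,0,0],[0,0,0,0,0],[0,0,0,0,0]]'
python3 -c "
from h import *
go(.4155,-.2435,.062,12.3)"
```

```text
t 2.15 p [ 0.4181 -0.2341  0.1623] yaw 13.0 tilt [-0.005  0.006 -1.   ] w 0.0873 F [-0.5  0.3 -0.3]
delta cm [-0.43  0.92 10.02] turn 0.012
time: 3.15
ee_pos: [0.4198, -0.2447, 0.068]
eef_rot: [0.994, 0.108, 0.001, -0.001]
ft_force: [-0.0, 0.3, -0.7]
width: 0.0868
t 3.15 p [ 0.4198 -0.2447  0.068 ] yaw 12.4 tilt [ 0.002  0.001 -1.   ] w 0.0868 F [-0.   0.3 -0.7]
delta cm [-0.4  -0.21  0.6 ] turn 0.001
```

```bash
python3 -m jog '[[-0.3,-0.2,0.5,0,0],[0,0,0.1,0,0],[0,0,0,0,0],[0,0,0,0,0.3],[0,0,0,0,0.6],[0,0,0,0,1],[0,0,0,0,1],[0,0,0,0,1],[0,0,0,0,1],[0,0,0,0,1]]' 30
python3 -c "
from h import *
go(.4155,-.2435,.062,12.3)"
```

```text
time: 4.15
ee_pos: [0.417, -0.2437, 0.0629]
eef_rot: [0.994, 0.108, 0.002, 0.0]
ft_force: [0.1, -0.2, 0.4]
width: 0.0388
t 4.15 p [ 0.417  -0.2437  0.0629] yaw 12.4 tilt [ 0.004  0.    -1.   ] w 0.0388 F [ 0.1 -0.2  0.4]
delta cm [-0.14 -0.06  0.09] turn 0.001
```

```bash
python3 -m jog '[[0,0,0,0,1],[0,0,0,0,1],[0,0,0,0,1],[0,0,0,0,1],[0,0,0,0,1],[0,0,0,0,1],[0,0,0,0,1],[0,0,0,0,1],[0,0,0,0,1],[0,0,0,0,1]]' 60
python3 -m jog '[[0,0,-0.3,0,1],[0,0,-0.3,0,1],[0,0,-0.5,0,1],[0,0,-0.5,0,1],[0,0,-0.5,0,1],[0,0,-0.5,0,1],[0,0,-0.5,0,1],[0,0,-0.5,0,1],[0,0,0,0,1],[0,0,0,0,1]]' 60
python3 -c "
from h import *
go(.4155,-.2435,.15,12.3)
shot('wrist','w2.png')"
```

```text
time: 5.15
ee_pos: [0.417, -0.2438, 0.0629]
eef_rot: [0.994, 0.108, 0.002, 0.0]
ft_force: [-0.1, -1.1, -0.5]
width: 0.0152
time: 6.15
ee_pos: [0.4161, -0.2435, 0.1019]
eef_rot: [0.994, 0.108, 0.001, -0.0]
ft_force: [0.4, 0.4, -2.9]
width: 0.0155
t 6.15 p [ 0.4161 -0.2435  0.1019] yaw 12.4 tilt [ 0.003  0.    -1.   ] w 0.0155 F [ 0.4  0.4 -2.9]
delta cm [-0.05 -0.01 -4.81] turn 0.001
```

View pics/w2.png

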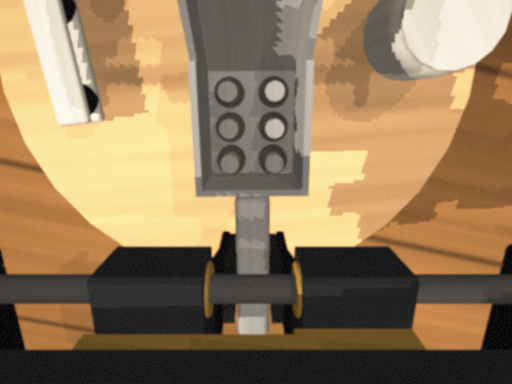

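Cup held level (slight grip, full weight carried), bolts inside and bystanders undisturbed. Plan: the tool can't tilt, so over the bin I'll loosen the grip to let the cup swing about the jaw axis. It will head along the hinge, clear of the lid.

```bash
python3 -m jog '[[0,0,-1,0,1],[0,0,-2,0,1],[0,0,-2,0,1],[0,0,-2,0,1],[0,0,-2,0,1],[0,0,-2,0,1],[0,0,-1.5,0,1],[0,0,-0.5,0,1],[0,-0.5,0,0,1],[0,-1,0,0,1]]' 60
python3 -m jog '[[0,-2,0,0,1],[0,-3,0,0,1],[0,-3.5,0,0,1],[0,-3.5,0,0,1],[0,-3.5,0,0,1],[0,-3.5,0,0,1],[0,-3.5,0,0,1],[0,-3.5,0,0,1],[0,-3,0,0,1],[0,-2.5,0,0,1]]' 60
python3 -c "
from h import *
go(.456,.297,.225,12.8)"
```

```text
time: 7.2
ee_pos: [0.4113, -0.2278, 0.2393]
eef_rot: [0.994, 0.108, 0.0, -0.001]
ft_force: [-0.8, -0.3, -1.8]
width: 0.0155
time: 8.2
ee_pos: [0.332, 0.096, 0.2306]
eef_rot: [0.994, 0.107, -0.007, -0.002]
ft_force: [1.6, -0.6, -1.9]
width: 0.0156
t 8.2 p [0.332  0.096  0.2306] yaw 12.3 tilt [-0.014  0.003 -1.   ] w 0.0156 F [ 1.6 -0.6 -1.9]
delta cm [ 16.42 -16.98   0.44] turn -0.008
```

```bash
python3 -m jog '[[1,-2.5,0,0,1],[2,-2.5,0,0,1],[2.5,-2.5,0,0,1],[2.5,-2.5,0,0,1],[2.5,-2.5,0,0,1],[2.5,-2,0,0,1],[2,-1.5,0,0,1],[1,-0.5,0,0,1],[0,0,0,0,1],[0,0,0,0,1]]' 60
python3 -c "
from h import *
go(.456,.297,.225,12.8)"
```

```text
time: 9.2
ee_pos: [0.4436, 0.305, 0.219]
eef_rot: [0.994, 0.111, -0.012, 0.0]
ft_force: [0.5, -0.2, -2.1]
width: 0.0153
t 9.2 p [0.4436 0.305  0.219 ] yaw 12.7 tilt [-0.025 -0.003 -1.   ] w 0.0153 F [ 0.5 -0.2 -2.1]
delta cm [ 1.02  1.06 -0.62] turn -0.002
```

```bash
cat >> h.py <<'E'
def st(ref=None,f=None):
    s=r.read_state();M=R.from_quat(s['eef_rot']).as_matrix()
    print('t',round(s['time'],2),'p',s['ee_pos'].round(4),'w',round(s['width'],4),'F',s['ft_force'].round(1),'Ttool',(M.T@s['torque']).round(3))
E
python3 -c "
from h import *
st()"
python3 -m jog '[[0.5,0.5,-0.3,0,1],[0.5,0.5,-0.3,0,1],[0,0,0,0,1],[0,0,0,0,1],[0,0,0,0,1],[0,0,0,0,1],[0,0,0,0,1],[0,0,0,0,1],[0,0,0,0,1],[0,0,0,0,1]]' 20
python3 -c "
from h import *
st();shot('wrist','a.png')"
python3 -m jog '[[0,0,0,0,1],[0,0,0,0,1],[0,0,0,0,1],[0,0,0,0,1],[0,0,0,0,1],[0,0,0,0,1],[0,0,0,0,1],[0,0,0,0,1],[0,0,0,0,1],[0,0,0,0,1]]' 10
python3 -c "
from h import *
st();shot('wrist','b.png')
a=cv2.imread('pics/a.png');b=cv2.imread('pics/b.png');cv2.imwrite('pics/ab.png',cv2.resize(np.hstack([a,b]),(800,300)))"
```

```text
t 9.2 p [0.4436 0.305  0.219 ] w 0.0153 F [ 0.5 -0.2 -2.1] Ttool [ 0.028 -0.136 -0.013]
time: 10.2
ee_pos: [0.4555, 0.2942, 0.2258]
eef_rot: [0.994, 0.11, -0.011, 0.002]
ft_force: [-0.6, -0.4, -2.6]
width: 0.0159
t 10.2 p [0.4555 0.2942 0.2258] w 0.0159 F [-0.6 -0.4 -2.6] Ttool [ 0.003 -0.086  0.007]
time: 11.25
ee_pos: [0.4555, 0.2944, 0.2258]
eef_rot: [0.994, 0.11, -0.011, 0.002]
ft_force: [0.2, -0.9, -2.8]
width: 0.0161
t 11.25 p [0.4555 0.2944 0.2258] w 0.0161 F [ 0.2 -0.9 -2.8] Ttool [ 0.004 -0.     0.026]
```

View pics/ab.png

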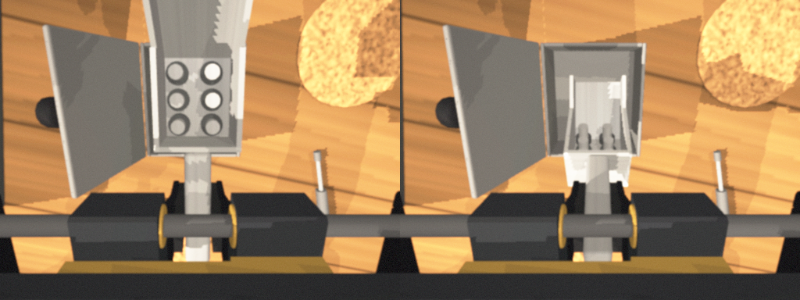

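At 20 N the cup is near level. At 10 N it has swung to about 60°, lip inside the bin outline, bolts against the chute foot. Loosening further.

```bash
python3 -m jog '[[0,0,0,0,1],[0,0,0,0,1],[0,0,0,0,1],[0,0,0,0,1],[0,0,0,0,1],[0,0,0,0,1],[0,0,0,0,1],[0,0,0,0,1],[0,0,0,0,1],[0,0,0,0,1]]' 6
python3 -c "
from h import *
st();shot('wrist','c.png')"
python3 -m jog '[[0.3,0,0,0,1],[0.5,0,0,0,1],[0.5,0,0,0,1],[0,0,0,0,1],[0,0,0,0,1],[0,0,0,0,1],[0,0,0,0,1],[0,0,0,0,1],[0,0,0,0,1],[0,0,0,0,1]]' 4
python3 -c "
from h import *
st();shot('wrist','d.png')
a=cv2.imread('pics/c.png');b=cv2.imread('pics/d.png');cv2.imwrite('pics/cd.png',cv2.resize(np.hstack([a,b]),(800,300)))"
```

```text
time: 12.3
ee_pos: [0.4555, 0.2944, 0.2258]
eef_rot: [0.994, 0.11, -0.011, 0.002]
ft_force: [0.1, -0.2, -2.8]
width: 0.0158
t 12.3 p [0.4555 0.2944 0.2258] w 0.0158 F [ 0.1 -0.2 -2.8] Ttool [-0.016 -0.029  0.023]
time: 13.35
ee_pos: [0.4694, 0.2974, 0.2254]
eef_rot: [0.994, 0.11, -0.011, 0.002]
ft_force: [0.9, 0.1, -3.0]
width: 0.0159
t 13.35 p [0.4694 0.2974 0.2254] w 0.0159 F [ 0.9  0.1 -3. ] Ttool [ 0.023 -0.024  0.008]
```

View pics/cd.png

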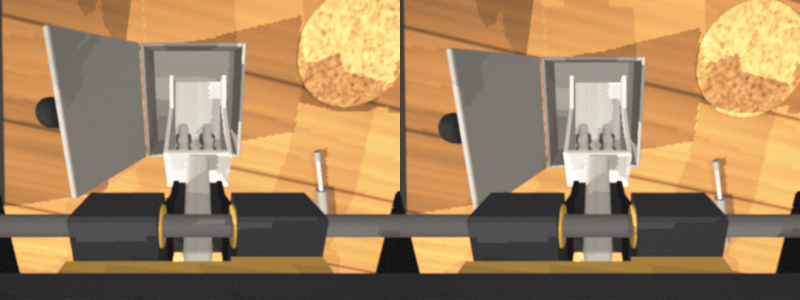

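```bash
python3 -c "
from h import *
c=shot('wrist');s=r.read_state();M=R.from_quat(s['eef_rot']).as_matrix();p=s['ee_pos']
for th in range(0,100,10):
    t=np.radians(th);o=[]
    for x,z in((136,10),(40,8),(96,-29),(-35,8)):
        X=x*np.cos(t)+z*np.sin(t);Z=-x*np.sin(t)+z*np.cos(t)
        o.append(np.round(proj(c,p+M@(np.array([X,0,3-Z])/1000))))
    print(th,o)
"
```

```text
0 [array([253., -72.]), array([253., 194.]), array([253.,  65.]), array([253., 337.])]
10 [array([253., -42.]), array([253., 188.]), array([253.,  80.]), array([253., 343.])]
20 [array([253., -11.]), array([253., 185.]), array([253.,  98.]), array([253., 346.])]
30 [array([253.,  19.]), array([253., 185.]), array([253., 117.]), array([253., 347.])]
40 [array([253.,  48.]), array([253., 187.]), array([253., 136.]), array([253., 345.])]
50 [array([253.,  76.]), array([253., 191.]), array([253., 156.]), array([253., 341.])]
60 [array([253., 103.]), array([253., 197.]), array([253., 177.]), array([253., 333.])]
70 [array([253., 130.]), array([253., 204.]), array([253., 197.]), array([253., 322.])]
80 [array([253., 155.]), array([253., 213.]), array([253., 218.]), array([253., 309.])]
90 [array([253., 181.]), array([253., 222.]), array([253., 240.]), array([253., 294.])]
```

The cup hangs at about 60° (projected lip row 103, measured ~104): its centre of mass is now almost under the pivot, so it won't swing further by itself. I'll push the lip against the bin's far inner wall to turn it to about 90°, then clamp and back off.

```bash
python3 -m jog '[[0,0,0.5,0,1],[0,0,1,0,1],[0,0,1,0,1],[0,0,1,0,1],[0,0,1,0,1],[0,0,1,0,1],[0,0,0.5,0,1],[0,0,0,0,1],[0,0,0,0,1],[0,0,0,0,1]]' 6
python3 -c "
from h import *
st();go(.50,.307,.165,12.8)"
python3 -m jog '[[0.5,0,0,0,1],[0.8,0,0,0,1],[0.8,0,-0.1,0,1],[0.8,0,-0.3,0,1],[0.8,0,-0.3,0,1],[0.8,0,-0.3,0,1],[0.8,0,-0.3,0,1],[0.8,0,-0.3,0,1],[0.5,0,-0.3,0,1],[0,0,0,0,1]]' 6
python3 -c "
from h import *
st();shot('wrist','e.png')"
```

```text
time: 14.45
ee_pos: [0.4674, 0.2966, 0.1588]
eef_rot: [0.994, 0.11, -0.012, 0.002]
ft_force: [0.9, 0.6, -1.5]
width: 0.0157
t 14.45 p [0.4674 0.2966 0.1588] w 0.0157 F [ 0.9  0.6 -1.5] Ttool [ 0.08   0.014 -0.015]
t 14.45 p [0.4674 0.2966 0.1588] yaw 12.6 tilt [-0.024 -0.007 -1.   ] w 0.0157 F [ 0.9  0.6 -1.5]
delta cm [ 3.39 -0.3  -0.71] turn -0.004
time: 15.45
ee_pos: [0.5391, 0.3127, 0.1785]
eef_rot: [0.994, 0.109, -0.012, 0.002]
ft_force: [-0.6, -0.1, -2.7]
width: 0.0162
t 15.45 p [0.5391 0.3127 0.1785] w 0.0162 F [-0.6 -0.1 -2.7] Ttool [-0.007 -0.051  0.01 ]
```

View pics/e.png

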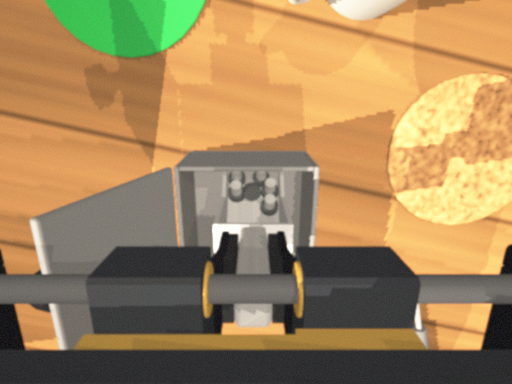

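The cup is near 85–90°, and the bolts have slid down the chute to the far wall (240–270, 178–208). I'll clamp and back off so they drop.

```bash
python3 -m jog '[[0,0,0,0,1],[0,0,0,0,1],[0,0,0,0,1],[-0.5,0,-0.3,0,1],[-1,0,-0.3,0,1],[-1,0,-0.3,0,1],[-0.8,0,-0.2,0,1],[0,0,0,0,1],[0,0,0,0,1],[0,0,0,0,1]]' 60
python3 -c "
from h import *
st();shot('wrist','f.png');shot('scene','fs.png')
a=cv2.imread('pics/f.png');b=cv2.imread('pics/fs.png')[120:220,270:370];cv2.imwrite('pics/g.png',np.hstack([a[100:340,100:400],cv2.resize(b,(300,240),interpolation=2)]))"
```

```text
time: 16.5
ee_pos: [0.503, 0.3049, 0.1922]
eef_rot: [0.994, 0.11, -0.011, 0.003]
ft_force: [-0.9, 0.9, -1.5]
width: 0.0155
t 16.5 p [0.503  0.3049 0.1922] w 0.0155 F [-0.9  0.9 -1.5] Ttool [0.026 0.066 0.028]
```

View pics/g.png

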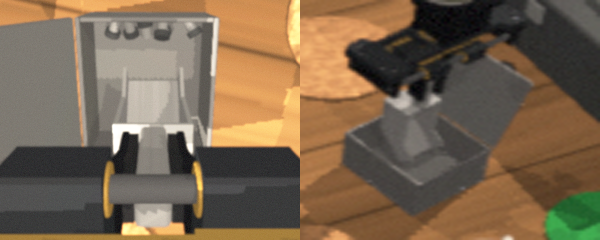

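Force is down to about the empty weight and bolts lie at the bin's far end. I'll raise the cup, check the count from above and refine the mat centre.

```bash
python3 -m jog '[[0,0,-0.5,0,1],[0,0,-1.5,0,1],[0,0,-1.5,0,1],[0,0,-1.5,0,1],[0,0,-1.5,0,1],[0,1,0,0,1],[0,2,0,0,1],[1,2.5,0,0,1],[1,2.5,0,0,1],[1,2.5,0,0,1]]' 60
python3 -m jog '[[1,2.5,0,0,1],[1,2.5,0,0,1],[1,2,0,0,1],[1,1.5,0,0,1],[1,0,0,0,1],[0.5,0,0,0,1],[0,0,0,0,1],[0,0,0,0,1],[0,0,0,0,1],[0,0,0,0,1]]' 60
python3 - <<'E'
from h import *
import pickle
b0=pickle.load(open('c0.pkl','rb'))[1]
h=cv2.cvtColor(b0['pixels'],cv2.COLOR_RGB2HSV)[:,:,2].astype(np.uint8)
g=cv2.GaussianBlur(b0['pixels'],(3,3),0)[130:204,195:270]
lab=cv2.cvtColor(g,cv2.COLOR_RGB2LAB).astype(float)
m=((lab-lab[37,37])**2).sum(2);  V=lab[:,:,0]
_,t=cv2.threshold(V.astype(np.uint8),0,255,cv2.THRESH_OTSU)
cs,_=cv2.findContours(t,0,2);k=max(cs,key=cv2.contourArea);(u,v),rad=cv2.minEnclosingCircle(cv2.convexHull(k));print('mat',u+195,v+130,rad,onz(b0,u+195,v+130,.004).round(4),'r',rad/420.76*1.07)
st();F=[]
for i in range(6): F.append(r.read_state()['ft_force'][2]); r.camera('scene')
print(np.mean(F))
go(.654,.125,.17,12.8)
T=shot('top');S=shot('scene')
B=T['pixels'][165:250,92:192];C=S['pixels'][130:215,275:375]
W=shot('wrist')['pixels']
im=np.hstack([cv2.resize(x,(400,340),interpolation=2) for x in(B,C)])
im=np.vstack([im,cv2.resize(W,(800,600))[320-70:320-70+250]])
cv2.imwrite('pics/h.png',im[:,:,::-1])
E
```

```text
time: 17.6
ee_pos: [0.5572, 0.209, 0.2652]
eef_rot: [0.993, 0.113, -0.009, 0.001]
ft_force: [-0.1, 0.6, -0.8]
width: 0.0156
time: 18.6
ee_pos: [0.6342, 0.1257, 0.2626]
eef_rot: [0.994, 0.11, -0.011, 0.003]
ft_force: [0.4, -0.4, -0.6]
width: 0.0157
mat 230.51072311401367 167.71112442016602 27.083200454711914 [0.6052 0.1171 0.004 ] r 0.06887304992523469
t 18.6 p [0.6342 0.1257 0.2626] w 0.0157 F [ 0.4 -0.4 -0.6] Ttool [-0.063  0.047 -0.026]
-1.657760821173748
t 18.9 p [0.6346 0.1253 0.2625] yaw 12.5 tilt [-0.021 -0.008 -1.   ] w 0.0161 F [-0.3 -0.5 -1.1]
delta cm [2.09 0.41 9.21] turn -0.005
```

View pics/h.png

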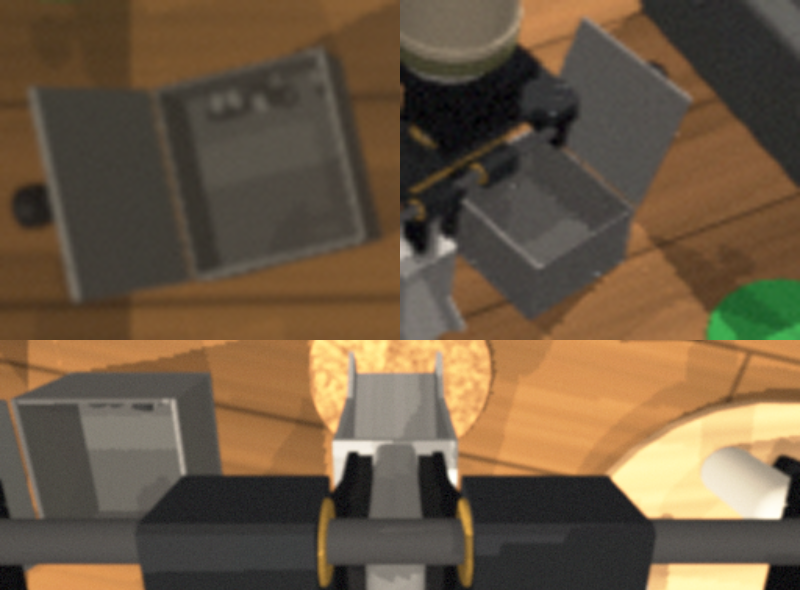

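The cup is empty (mean force −1.66 N vs 1.57 N empty weight) and the bolts lie at the bin's far side. Next: lower the cup lip-first towards the mat, then lay it back with a light grip.

```bash
python3 -m jog '[[0.7,0.2,1,0,1],[0.7,0.2,1.5,0,1],[0.7,0,1.5,0,1],[0,0,1.5,0,1],[0,0,1.5,0,1],[0,0,1.5,0,1],[0,0,1.5,0,1],[0,0,0.6,0,1],[0,0,0,0,1],[0,0,0,0,1]]' 60
python3 -c "
from h import *
go(.653,.125,.143,12.8)"
```

```text
time: 20.05
ee_pos: [0.6556, 0.1252, 0.1476]
eef_rot: [0.994, 0.109, -0.01, 0.003]
ft_force: [-0.7, -1.2, -1.0]
width: 0.0155
t 20.05 p [0.6556 0.1252 0.1476] yaw 12.5 tilt [-0.02  -0.008 -1.   ] w 0.0155 F [-0.7 -1.2 -1. ]
delta cm [-0.25 -0.04  0.46] turn -0.005
```

```bash
python3 -m jog '[[0,0,0.5,0,1],[-1,0,0,0,1],[-1,0,0.1,0,1],[-1,0,0.3,0,1],[-1.2,0,0.4,0,1],[-1,0,0.5,0,1],[-1,0,0.6,0,1],[-1,0,0.8,0,1],[-0.9,0,0.9,0,1],[-0.9,0,0.9,0,1]]' 8
python3 -c "
from h import *
st();c=shot('wrist','i.png');s=r.read_state();M=R.from_quat(s['eef_rot']).as_matrix();p=s['ee_pos']
for th in range(0,100,15):
    t=np.radians(th);o=[]
    for x,z in((136,10),(40,8)):
        X=x*np.cos(t)+z*np.sin(t);Z=-x*np.sin(t)+z*np.cos(t)
        o.append(np.round(proj(c,p+M@(np.array([X,0,3-Z])/1000))))
    print(th,o)
a=cv2.imread('pics/i.png');b=shot('scene')['pixels'][150:290,200:387,::-1]
cv2.imwrite('pics/ii.png',np.hstack([cv2.resize(a,(400,300)),cv2.resize(b,(400,300),interpolation=2)]))
"
```

```text
time: 21.05
ee_pos: [0.5651, 0.1056, 0.1036]
eef_rot: [0.994, 0.109, -0.004, 0.004]
ft_force: [0.2, -0.5, -0.8]
width: 0.016
t 21.05 p [0.5651 0.1056 0.1036] w 0.016 F [ 0.2 -0.5 -0.8] Ttool [ 0.019  0.055 -0.033]
0 [array([253., -63.]), array([253., 197.])]
15 [array([253., -20.]), array([253., 189.])]
30 [array([253.,  24.]), array([253., 188.])]
45 [array([253.,  66.]), array([253., 191.])]
60 [array([253., 106.]), array([253., 199.])]
75 [array([253., 145.]), array([253., 211.])]
90 [array([253., 183.]), array([253., 224.])]
```

View pics/ii.png

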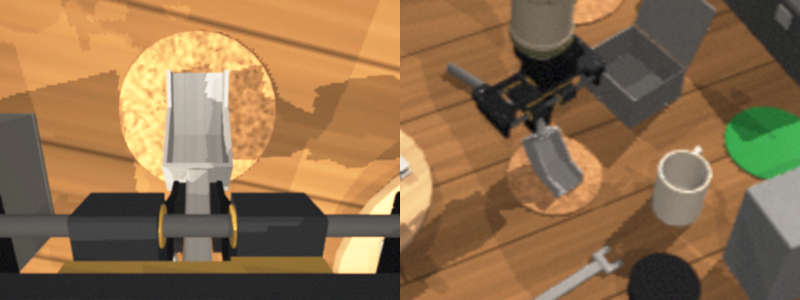

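θ ≈ 55° (lip row ≈ 92), lip resting on the mat, so laying back works. Continuing.

```bash
python3 -m jog '[[-0.9,0,0.4,0,1],[-0.9,0,0.4,0,1],[-0.9,0,0.5,0,1],[-0.8,0,0.5,0,1],[-0.8,0,0.6,0,1],[-0.7,0,0.7,0,1],[-0.6,0,0.8,0,1],[-0.5,0,0.9,0,1],[-0.4,0,0.9,0,1],[-0.2,0,0.3,0,1]]' 8
python3 -c "
from h import *
go(.538,.1,.039,12.8)"
```

```text
time: 22.15
ee_pos: [0.4956, 0.0897, 0.0402]
eef_rot: [0.994, 0.108, -0.003, 0.004]
ft_force: [0.4, -0.3, 3.1]
width: 0.0162
t 22.15 p [0.4956 0.0897 0.0402] yaw 12.5 tilt [-0.005 -0.008 -1.   ] w 0.0162 F [ 0.4 -0.3  3.1]
delta cm [ 4.37 -0.09  0.09] turn -0.006
```

```bash
python3 -m jog '[[0,0,0.1,0,1],[0,0,0.1,0,1],[0,0,0,0,1],[0,0,0,0,1],[0,0,0,0,1],[0,0,0,0,1],[0,0,0,0,1],[0,0,0,0,1],[0,0,0,0,1],[0,0,0,0,1]]' 8
python3 -m jog '[[0,0,0,0,1],[0,0,0,0,1],[0,0,0,0,1],[0,0,-0.5,0,1],[0,0,-0.7,0,1],[0.8,0,0,0,1],[1.3,0,0,0,1],[1.3,0,0,0,1],[0.7,0,0,0,1],[0,0,0,0,1]]' 60
python3 -c "
from h import *
go(.540,.1,.039,12.8)
c=shot('wrist','j.png');s=r.read_state();M=R.from_quat(s['eef_rot']).as_matrix();p=s['ee_pos']
for th in (-10,-5,0,5,10):
    t=np.radians(th);o=[]
    for x,z in((40,8),(40,-29),(96,-29)):
        X=x*np.cos(t)+z*np.sin(t);Z=-x*np.sin(t)+z*np.cos(t)
        o.append(np.round(proj(c,p+M@(np.array([X,0,3-Z])/1000)))[1])
    print(th,o)
w2=cv2.imread('pics/w2.png');j=cv2.imread('pics/j.png')
for im in(w2,j): print(im[60:215:3,253].mean(1).astype(int))
"
```

```text
time: 23.15
ee_pos: [0.4946, 0.0895, 0.0375]
eef_rot: [0.994, 0.109, -0.005, 0.004]
ft_force: [-1.2, -1.7, 1.7]
width: 0.0157
time: 24.15
ee_pos: [0.5394, 0.0987, 0.0512]
eef_rot: [0.994, 0.108, -0.002, 0.004]
ft_force: [0.1, -0.5, -0.1]
width: 0.0158
t 24.15 p [0.5394 0.0987 0.0512] yaw 12.4 tilt [-0.004 -0.008 -1.   ] w 0.0158 F [ 0.1 -0.5 -0.1]
delta cm [ 0.09 -0.12  1.22] turn -0.007
-10 [np.float64(204.0), np.float64(171.0), np.float64(53.0)]
-5 [np.float64(199.0), np.float64(173.0), np.float64(59.0)]
0 [np.float64(195.0), np.float64(176.0), np.float64(66.0)]
5 [np.float64(192.0), np.float64(179.0), np.float64(73.0)]
10 [np.float64(189.0), np.float64(183.0), np.float64(82.0)]
[ 96  91  96  95 129 134 126 134 136 134 135 130 130 122 124 117 119 116
 118 126 132 133 129 131 127 123 115 111 112 110 118 131 128 127 126 121
 124 108  89  88  89  89  90 100 122 124 122 136 144 145 147 142]
[128 126 127 124 128 125 125 127 127 125 146 180 179 175 168 167 181 177
 175 165 162 157 159 182 209 208 206 202 191 176 176 176 178 176 178 178
 176 174 177 175 176 176 173 153 154 161 158 159 158 153 155 158]
```

The wrist edges suggest the cup is still pitched about 13° (the handle slid in the pads). I'll set it down at the same height and open, letting it settle, then measure.

```bash
python3 -m jog '[[0,-0.1,0.5,0,1],[0,0,0.4,0,1],[0,0,0.3,0,1],[0,0,0.1,0,1],[0,0,0,0,1],[0,0,0,0,0.8],[0,0,0,0,0.7],[0,0,0,0,0.5],[0,0,0,0,0.2],[0,0,0,0,0]]' 60
python3 -m jog '[[0,0,0,0,0],[0,0,-0.5,0,0],[0,0,-1,0,0],[0,0,-1,0,0],[0,0,-1.5,0,0],[0,0,-1.5,0,0],[0,0,-1.5,0,0],[0,0,-1.5,0,0],[0,0,-1,0,0],[0,0,0,0,0]]' 60
python3 -c "
from h import *
st();a=shot('wrist','k.png');b=shot('top','kt.png')
cv2.imwrite('pics/kk.png',np.hstack([cv2.resize(a['pixels'],(480,360))[:,:,::-1],cv2.resize(b['pixels'][130:220,190:270,::-1],(320,360),interpolation=2)]))"
```

```text
time: 25.2
ee_pos: [0.5373, 0.0992, 0.0393]
eef_rot: [0.994, 0.108, -0.002, 0.005]
ft_force: [-0.3, -0.3, 0.8]
width: 0.0417
time: 26.2
ee_pos: [0.5385, 0.1011, 0.145]
eef_rot: [0.994, 0.108, -0.001, 0.006]
ft_force: [0.8, -0.2, -0.1]
width: 0.0869
t 26.2 p [0.5385 0.1011 0.145 ] w 0.0869 F [ 0.8 -0.2 -0.1] Ttool [-0.04  -0.012  0.04 ]
```

View pics/kk.png

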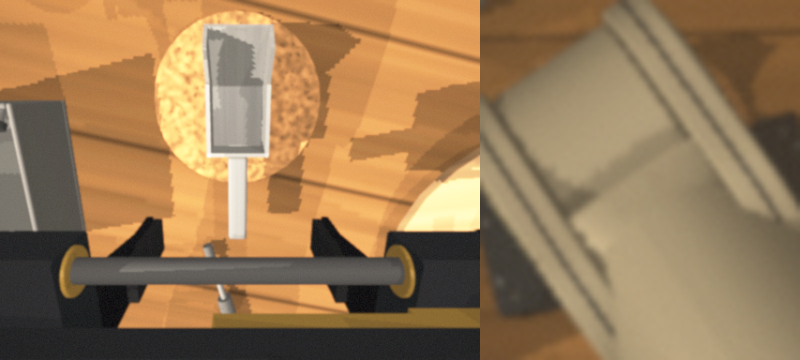

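The cup stands upright and empty on the mat: back-wall top centre (238,157), handle end (237,238), and the mat circle spans columns 155–320, rows 12–182. Checking its centring by rays.

Run:
```python
from h import *
c=shot('wrist');k=512/480
f=lambda u,v,z:onz(c,u*k,v*k,z)
hb=f(238,157,.044);he=f(237,238,.044);d=hb-he;L=np.linalg.norm(d);d/=L
print('handle L',L.round(4),'yaw',np.degrees(np.arctan2(d[1],d[0])).round(1))
c1=hb+d*.028;c2=he+d*.103;print('cup centre',c1.round(4),c2.round(4))
ml=f(155,97,.004);mr=f(320,97,.004);mt=f(237.5,12,.004);mb=f(237.5,182,.004)
print('mat',((ml+mr)/2).round(4),((mt+mb)/2).round(4),np.linalg.norm(ml-mr).round(3),np.linalg.norm(mt-mb).round(3))
# mask fit of mat: saturated bright cork
im=c['pixels'];lab=cv2.cvtColor(im,cv2.COLOR_RGB2LAB)
go(*(c2-d*.06),12.8)
```

```text
handle L 0.0721 yaw 11.8
cup centre [0.5948 0.1111 0.044 ] [0.5976 0.1117 0.044 ]
mat [0.6121 0.115  0.004 ] [0.6064 0.1139 0.004 ] 0.146 0.146
t 26.35 p [0.5375 0.1006 0.1428] yaw 12.4 tilt [-0.003 -0.012 -1.   ] w 0.0872 F [-0.5 -0.1 -0.1]
delta cm [0.17 0.04 9.88] turn -0.006
```

The mat centre agrees with the first measurement. The cup is about 10 mm short of it along its heading, so I'll regrasp, lift a little and shift it.

```bash
python3 -m jog '[[0,0,1.5,0,0],[0,0,1.5,0,0],[0,0,1.5,0,0],[0,0,1.5,0,0],[0,0,1.5,0,0],[0,0,1.5,0,0],[0,0,1,0,0],[0,0,0.4,0,0],[0,0,0,0,0],[0,0,0,0,0]]' 40
python3 -c "
from h import *
go(.5375,.0992,.039,12)"
```

```text
time: 27.35
ee_pos: [0.5338, 0.0991, 0.0251]
eef_rot: [0.994, 0.109, -0.006, 0.005]
ft_force: [-1.0, 0.1, 0.7]
width: 0.0871
t 27.35 p [0.5338 0.0991 0.0251] yaw 12.5 tilt [-0.011 -0.011 -1.   ] w 0.0871 F [-1.   0.1  0.7]
delta cm [ 0.34  0.08 -1.39] turn 0.009
```

```bash
python3 -m jog '[[0.2,0.1,-0.7,0,0],[0.1,0,-0.6,0,0],[0,0,0,0,0],[0,0,0,0,0.3],[0,0,0,0,0.6],[0,0,0,0,1],[0,0,0,0,1],[0,0,0,0,1],[0,0,0,0,1],[0,0,0,0,1]]' 40
python3 -m jog '[[0,0,0,0,1],[0,0,0,0,1],[0,0,0,0,1],[0,0,0,0,1],[0,0,0,0,1],[0,0,0,0,1],[0,0,0,0,1],[0,0,0,0,1],[0,0,0,0,1],[0,0,0,0,1]]' 60
python3 -c "
from h import *
go(.5473,.1013,.044,12)"
```

```text
time: 28.35
ee_pos: [0.5388, 0.099, 0.0414]
eef_rot: [0.994, 0.109, -0.004, 0.005]
ft_force: [-0.8, 0.2, -0.5]
width: 0.039
time: 29.35
ee_pos: [0.5387, 0.099, 0.0414]
eef_rot: [0.994, 0.109, -0.004, 0.005]
ft_force: [-0.1, -0.2, 0.7]
width: 0.0153
t 29.35 p [0.5387 0.099  0.0414] yaw 12.5 tilt [-0.008 -0.011 -1.   ] w 0.0153 F [-0.1 -0.2  0.7]
delta cm [ 0.88 -0.03 -0.27] turn 0.009
```

```bash
python3 -m jog '[[0,0,-0.3,0,1],[0,0,-0.2,0,1],[0.4,0,0,0,1],[0.4,0,0,0,1],[0.2,0,0,0,1],[0,0,0,0,1],[0,0,0,0,1],[0,0,0,0,1],[0,0,0,0,1],[0,0,0,0,1]]' 60
python3 -c "
from h import *
go(.5485,.1011,.0414,12)"
```

```text
time: 30.35
ee_pos: [0.5488, 0.1012, 0.046]
eef_rot: [0.994, 0.109, -0.005, 0.005]
ft_force: [-0.0, -0.2, -2.0]
width: 0.0154
t 30.35 p [0.5488 0.1012 0.046 ] yaw 12.5 tilt [-0.009 -0.012 -1.   ] w 0.0154 F [-0.  -0.2 -2. ]
delta cm [-0.03  0.    0.46] turn 0.008
```

```bash
python3 -m jog '[[0,0,0.3,0,1],[0,0,0.1,0,1],[0,0,0,0,1],[0,0,0,0,0.8],[0,0,0,0,0.6],[0,0,0,0,0.3],[0,0,0,0,0],[0,0,0,0,0],[0,0,0,0,0],[0,0,0,0,0]]' 60
python3 -m jog '[[0,0,-0.5,0,0],[0,0,-1,0,0],[0,0,-1.5,0,0],[0,0,-2,0,0],[0,0,-2.5,0,0],[0,0,-2.5,0,0],[0,0,-2.5,0,0],[0,0,-2.5,0,0],[0,0,-2.5,0,0],[0,0,-1,0,0]]' 60
python3 -c "
from h import *
c=shot('wrist','l.png')
s=r.read_state();print(s['joint_positions'].round(2))
go(.437,.447,.27,102.8)
# expected cup: well back top, handle end
for q in((.6065,.1135,0),):
    d=np.array([.977,.21,0]);q=np.array(q)
    for x,z in((-28,44),(-103,44),(28,6)): print(x,np.round(proj(c,q+d*x/1e3+[0,0,z/1e3])))
im=c['pixels'].astype(int);print(np.abs(im[:,:,0]-im[:,:,2])[100:260:6,253])"
```

```text
time: 31.35
ee_pos: [0.5494, 0.1014, 0.0423]
eef_rot: [0.994, 0.109, -0.004, 0.005]
ft_force: [-0.0, -0.1, -1.6]
width: 0.0572
time: 32.35
ee_pos: [0.5499, 0.1054, 0.2435]
eef_rot: [0.994, 0.11, -0.003, 0.005]
ft_force: [0.3, -0.8, -0.2]
width: 0.0871
[ 0.6   0.38 -1.09  1.59  0.35  1.39 -1.88]
t 32.4 p [0.5502 0.1055 0.2441] yaw 12.7 tilt [-0.003 -0.011 -1.   ] w 0.0869 F [0.  1.1 1.6]
delta cm [ -3.57 -35.77  -2.92] turn -1.573
-28 [255. 148.]
-103 [254. 215.]
28 [255.  93.]
[ 14  18  18  18  15  18  16  15  24  18  20  22  22  24  22  21  23  27
  25  40 128 135 131 127 130 125 128]
```

The cup edges sit where expected (handle end at row ~214, predicted 215), so it's centred. Now the lid: turn the tool 90° and go round behind it.

```bash
python3 -m jog '[[0,0,-0.4,-0.14,1],[0,0,-0.4,-0.14,1],[0,0,-0.4,-0.14,1],[0,0,-0.4,-0.14,1],[0,0,-0.4,-0.14,1],[0,0,-0.4,-0.14,1],[0,0,-0.4,-0.14,1],[0,0,-0.4,-0.14,1],[0,0,-0.4,-0.14,1],[0,0,-0.4,-0.14,1]]' 20
python3 -c "
from h import *
s=r.read_state();print(s['joint_positions'].round(2))
go(.437,.447,.29,102.8)"
```

```text
time: 33.4
ee_pos: [0.5469, 0.1051, 0.2798]
eef_rot: [0.668, 0.744, -0.009, 0.001]
ft_force: [0.7, 0.7, -1.0]
width: 0.0147
[ 0.75  0.51 -1.38  1.53  0.51  1.53 -0.54]
t 33.4 p [0.5469 0.1051 0.2798] yaw 96.1 tilt [-0.01  -0.015 -1.   ] w 0.0147 F [ 0.7  0.7 -1. ]
delta cm [35.15 -7.31 -1.41] turn -0.117
```

```bash
python3 -m jog '[[1,0,0,-0.05,1],[1.5,-0.4,0,-0.05,1],[1.5,-0.4,0,0,1],[1.5,-0.4,0,0,1],[1.5,-0.4,0,0,1],[1.5,-0.4,0,0,1],[1.5,-0.4,0,0,1],[1,-0.4,0,0,1],[0,0,0,0,1],[0,0,0,0,1]]' 20
python3 -c "
from h import *
s=r.read_state();print(s['joint_positions'].round(2))
go(.437,.447,.29,102.8)"
```

```text
time: 34.4
ee_pos: [0.4913, 0.2161, 0.2769]
eef_rot: [0.627, 0.779, -0.01, 0.0]
ft_force: [0.7, -0.1, -0.3]
width: 0.0005
[ 0.58  0.46 -1.4   1.58  0.46  1.5  -0.63]
t 34.4 p [0.4913 0.2161 0.2769] yaw 102.3 tilt [-0.012 -0.016 -1.   ] w 0.0005 F [ 0.7 -0.1 -0.3]
delta cm [23.7  -0.39 -1.61] turn -0.008
```

```bash
python3 -m jog '[[1.5,0,-0.1,0,1],[2.5,0,-0.1,0,1],[3,0,-0.1,0,1],[3,0,-0.1,0,1],[3,0,-0.1,0,1],[3,0,-0.1,0,1],[3,0,-0.1,0,1],[2.5,0,-0.1,0,1],[1.5,0,0,0,1],[0,0,0,0,1]]' 20
python3 -c "
from h import *
s=r.read_state();print(s['joint_positions'].round(2))
go(.437,.447,.165,102.8)"
```

```text
time: 35.4
ee_pos: [0.4517, 0.4407, 0.2785]
eef_rot: [0.635, 0.772, -0.012, 0.0]
ft_force: [-0.0, -0.3, -0.5]
width: 0.0002
[-0.07  0.63 -1.22  1.32  0.58  1.6  -1.02]
t 35.4 p [0.4517 0.4407 0.2785] yaw 101.1 tilt [-0.015 -0.019 -1.   ] w 0.0002 F [-0.  -0.3 -0.5]
delta cm [ 1.08 -1.11 11.36] turn -0.029
```

```bash
python3 -m jog '[[0.9,-0.6,0,-0.02,1],[0.9,-0.5,0.5,0,1],[0,0,1,0,1],[0,0,1.5,0,1],[0,0,1.5,0,1],[0,0,1.5,0,1],[0,0,1.5,0,1],[0,0,1,0,1],[0,0,0.5,0,1],[0,0,0,0,1]]' 20
python3 -c "
from h import *
s=r.read_state();print(s['joint_positions'].round(2))
go(.445,.36,.165,102.8)"
```

```text
time: 36.4
ee_pos: [0.4381, 0.4495, 0.1777]
eef_rot: [0.63, 0.777, -0.014, 0.001]
ft_force: [1.0, 0.4, -0.1]
width: 0.0003
[-0.08  0.7  -1.18  1.47  0.64  1.43 -1.07]
t 36.4 p [0.4381 0.4495 0.1777] yaw 102.0 tilt [-0.017 -0.023 -1.   ] w 0.0003 F [ 1.   0.4 -0.1]
delta cm [-8.87 -1.15  1.46] turn -0.015
```

```bash
python3 -m jog '[[-0.5,0,0.5,0,1],[-0.8,0,0.4,0,1],[-0.8,0,0,0,1],[-0.8,0,0,0,1],[-0.8,0,0,0,1],[-0.8,0,0,0,1],[-0.8,0,0,0,1],[-0.8,0,0,0,1],[-0.8,0,0,0,1],[-0.8,0,0,0,1]]' 20
python3 -m jog '[[-0.7,0,0,0,1],[-0.7,0,0,0,1],[-0.7,0,0,0,1],[-0.7,0,0,0,1],[-0.5,0,0,0,1],[0,0,0,0,1],[0,0,0,0,1],[0,0,0,0,1],[0,0,0,0,1],[0,0,0,0,1]]' 20
cat >> h.py <<'E'
def lid():
    c=shot('top','lid.png');im=c['pixels'].astype(int)
    print('knob dark at standing px',im[212:219,97:103].mean().round(),'bin interior px',im[195:220,150:172].mean((0,1)).round())
E
python3 -c "
from h import *
go(.445,.36,.165,102.8);st();lid()"
```

```text
time: 37.4
ee_pos: [0.4558, 0.3688, 0.172]
eef_rot: [0.63, 0.777, -0.012, 0.001]
ft_force: [0.8, -0.1, 0.5]
width: 0.0004
time: 38.4
ee_pos: [0.4634, 0.3327, 0.1724]
eef_rot: [0.63, 0.777, -0.013, 0.001]
ft_force: [0.5, -0.5, -0.4]
width: -0.0002
t 38.4 p [0.4634 0.3327 0.1724] yaw 101.9 tilt [-0.014 -0.021 -1.   ] w -0.0002 F [ 0.5 -0.5 -0.4]
delta cm [ 3.06 -1.22  0.71] turn -0.015
t 38.4 p [0.4634 0.3327 0.1724] w -0.0002 F [ 0.5 -0.5 -0.4] Ttool [-0.157 -0.022  0.047]
knob dark at standing px 125.0 bin interior px [90. 85. 75.]
```

```bash
python3 -m jog '[[0,0,-1,0,1],[0,0,-2,0,1],[0,0,-2,0,1],[0,0,-2,0,1],[0,0,-2,0,1],[0,0,-2,0,1],[0,-1,-1,0,1],[0,-1.5,0,0,1],[0,-1.5,0,0,1],[0,-1,0,0,1]]' 20
python3 - <<'E'
from h import *
s=r.read_state();print(s['joint_positions'].round(2));go(.3,.1,.3,102)
for n in('wrist','scene','top'):
    c=shot(n,n+'_m.png');g=cv2.cvtColor(c['pixels'],cv2.COLOR_RGB2GRAY)
    u=np.array([-.222,.975,0]);d=np.array([.975,.222,0]);C=np.array([.5,.307,0])
    pt=lambda a,b,z:np.round(proj(c,C+u*a+d*b+[0,0,z])).astype(int)
    def val(q):
        return g[q[1]-1:q[1]+2,q[0]-1:q[0]+2].mean().round() if 1<q[0]<510 and 1<q[1]<382 else None
    print(n,'knob@shut',[(tuple(pt(a,0,.088)),val(pt(a,0,.088))) for a in(-.055,-.045,-.035,-.02)],
      'lid face',[val(pt(a,b,.076)) for a in(-.02,.02,.045) for b in(-.05,-.025,.025,.05)],'stand',[val(pt(.057+.03*k/2,b,.07+.1*k/2)) for k in(1,2) for b in(-.04,.04)])
E
```

```text
time: 39.45
ee_pos: [0.4118, 0.3267, 0.3026]
eef_rot: [0.629, 0.778, -0.012, -0.0]
ft_force: [0.0, 0.2, 1.7]
width: -0.0001
[ 0.36  0.4  -1.4   1.56  0.39  1.53 -0.84]
t 39.45 p [0.4118 0.3267 0.3026] yaw 102.1 tilt [-0.015 -0.019 -1.   ] w -0.0001 F [0.  0.2 1.7]
delta cm [-19.81 -15.68   0.85] turn 0.002
wrist knob@shut [((np.int64(325), np.int64(246)), np.float64(93.0)), ((np.int64(325), np.int64(238)), np.float64(47.0)), ((np.int64(326), np.int64(231)), np.float64(50.0)), ((np.int64(326), np.int64(219)), np.float64(37.0))] lid face [np.float64(187.0), np.float64(173.0), np.float64(165.0), np.float64(169.0), np.float64(187.0), np.float64(188.0), np.float64(189.0), np.float64(188.0), np.float64(188.0), np.float64(188.0), np.float64(188.0), np.float64(189.0)] stand [np.float64(147.0), np.float64(149.0), np.float64(167.0), np.float64(155.0)]
scene knob@shut [((np.int64(297), np.int64(182)), np.float64(130.0)), ((np.int64(299), np.int64(181)), np.float64(125.0)), ((np.int64(301), np.int64(180)), np.float64(83.0)), ((np.int64(304), np.int64(178)), np.float64(40.0))] lid face [np.float64(138.0), np.float64(120.0), np.float64(122.0), np.float64(135.0), np.float64(137.0), np.float64(109.0), np.float64(138.0), np.float64(139.0), np.float64(137.0), np.float64(139.0), np.float64(139.0), np.float64(139.0)] stand [np.float64(97.0), np.float64(87.0), np.float64(114.0), np.float64(91.0)]
top knob@shut [((np.int64(176), np.int64(200)), np.float64(89.0)), ((np.int64(173), np.int64(201)), np.float64(96.0)), ((np.int64(169), np.int64(202)), np.float64(77.0)), ((np.int64(163), np.int64(204)), np.float64(50.0))] lid face [np.float64(120.0), np.float64(114.0), np.float64(102.0), np.float64(110.0), np.float64(120.0), np.float64(120.0), np.float64(119.0), np.float64(118.0), np.float64(120.0), np.float64(119.0), np.float64(119.0), np.float64(119.0)] stand [np.float64(61.0), np.float64(59.0), np.float64(41.0), np.float64(55.0)]
```

The lid face is uniform and the knob is dark at the shut position in all three views. Last check is a before/after difference on the fixed views for strays and shifted bystanders.

Run:
```python
from h import *
for n,f in(('scene','s0.png'),('top','t0.png')):
    a=cv2.GaussianBlur(cv2.imread('pics/'+f),(5,5),0).astype(int);b=cv2.GaussianBlur(cv2.imread(f'pics/{n}_m.png'),(5,5),0).astype(int)
    # ratio-normalised (shadow tolerant): colour change
    D=np.abs(a-b).max(2)
    m=(D>30).astype(np.uint8);k,l,s,c=cv2.connectedComponentsWithStats(m)
    print(n,[(tuple(s[i]),) for i in range(1,k) if s[i,4]>12])
c=shot('top');print('cup expected px',[np.round(proj(c,q)) for q in((.6065,.1135,.01),(.5058,.092,.044),(.6065+.0664,.1135+.0143,.046))])
```

```text
scene [((np.int32(0), np.int32(0), np.int32(60), np.int32(24), np.int32(893)),), ((np.int32(66), np.int32(0), np.int32(12), np.int32(3), np.int32(30)),), ((np.int32(103), np.int32(0), np.int32(33), np.int32(40), np.int32(394)),), ((np.int32(120), np.int32(0), np.int32(36), np.int32(28), np.int32(353)),), ((np.int32(131), np.int32(0), np.int32(56), np.int32(60), np.int32(1092)),), ((np.int32(188), np.int32(0), np.int32(7), np.int32(14), np.int32(75)),), ((np.int32(194), np.int32(0), np.int32(150), np.int32(117), np.int32(5099)),), ((np.int32(7), np.int32(12), np.int32(31), np.int32(21), np.int32(330)),), ((np.int32(273), np.int32(17), np.int32(8), np.int32(4), np.int32(19)),), ((np.int32(0), np.int32(28), np.int32(9), np.int32(8), np.int32(42)),), ((np.int32(173), np.int32(51), np.int32(8), np.int32(12), np.int32(40)),), ((np.int32(182), np.int32(56), np.int32(11), np.int32(10), np.int32(79)),), ((np.int32(164), np.int32(66), np.int32(19), np.int32(18), np.int32(138)),), ((np.int32(191), np.int32(67), np.int32(10), np.int32(24), np.int32(116)),), ((np.int32(173), np.int32(69), np.int3
[... 3432 characters left out ...]
(np.int32(413), np.int32(286), np.int32(63), np.int32(20), np.int32(556)),), ((np.int32(451), np.int32(294), np.int32(61), np.int32(43), np.int32(819)),), ((np.int32(330), np.int32(304), np.int32(71), np.int32(32), np.int32(370)),), ((np.int32(262), np.int32(342), np.int32(13), np.int32(4), np.int32(31)),), ((np.int32(241), np.int32(347), np.int32(80), np.int32(30), np.int32(931)),), ((np.int32(369), np.int32(353), np.int32(67), np.int32(31), np.int32(389)),), ((np.int32(252), np.int32(367), np.int32(23), np.int32(17), np.int32(250)),), ((np.int32(284), np.int32(370), np.int32(21), np.int32(14), np.int32(192)),)]
cup expected px [array([232., 167.]), array([240., 202.]), array([225., 141.])]
```

Run:
```python
from h import *
a=cv2.imread('pics/t0.png');b=cv2.imread('pics/top_m.png')
for n,(u,v,h) in dict(tin=(390,183,13),bottle=(335,166,9),cage=(317,204,14),multi=(360,163,14),wrench=(257,103,25),mug=(174,120,18),pick=(245,242,25),knob=(333,70,20)).items():
    T=a[v-h:v+h,u-h:u+h];S=b[v-h-8:v+h+8,u-h-8:u+h+8]
    m=cv2.matchTemplate(S,T,cv2.TM_CCOEFF_NORMED);_,q,_,l=cv2.minMaxLoc(m);print(n,round(q,2),'shift',l[0]-8,l[1]-8)
```

```text
tin 0.91 shift 0 0
bottle 0.73 shift -1 0
cage 0.79 shift 0 0
multi 0.93 shift 0 0
wrench 0.96 shift 0 0
mug 0.97 shift 0 0
pick 0.95 shift 0 0
knob 1.0 shift 0 0
```

Nothing has shifted by more than a pixel, the lid is shut and the arm is clear, so I'm handing in.

```bash
python3 -c "
from bench import r
print(r.close_job())"
```

```text
the job is handed in; nothing more can be done
None
```

The job is done and handed in at about 40 s. All the final checks passed, except that I could not count all six bolts in the bin directly.

**What I did**
- I lifted the cup by its handle at 60 N, straight up off the turntable.
- The tool can't tilt, so I loosened the grip over the bin and the cup swung down to about 60°. I then pushed its lip against the bin's far wall to bring it near 90°, clamped it and backed off, and the bolts dropped.
- I laid the cup back upright on the small cork mat. It first stood about 10 mm off centre, so I regrasped it and shifted it.
- I pushed the lid shut from behind.

**Last checks**
- **Bolts:** the cup weighed about 1.66 N afterwards, against 1.57 N empty. The view into the standing cup showed it empty, and bolts lay at the bin's far side. I could make out four or five there, not clearly six, and one bolt's weight (0.14 N) is close to the scale's noise.
- **Cup:** it stands upright, with its handle end within a pixel of where a centred cup should be. The mat centre from two measurements agreed within a few mm.
- **Lid:** all three cameras showed an even lid face; the dark knob was at the shut position in the wrist view, a little off the predicted point in the other two.
- **Other things:** tin, cage, multitool, wrench, mug and pick matched with no pixel shift. The bottle matched within 1 px, less clearly (score 0.73). The before/after difference image was too full of arm and shadow changes to rule out a stray bolt by itself.

**Hitches**
- When I first laid the cup back, it stayed pitched about 13° because the handle slid in the pads. It settled level when released.
- On the regrasp I went 14 mm too low, with the fingertips about at the mat (measured force under 2 N), and corrected it before gripping.

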